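Close the sliding cover of the spares case and bolt it

ROBOT

A 6-joint arm with a two-finger parallel gripper is mounted at the origin on the work surface. World frame = base frame: x ahead of the robot, y to its left, z up, the work surface at z = 0. Lengths are in m, angles in rad, forces in N, time in s.
With the tool pointing down it reaches from about 0.25 to 0.725 m from the base axis. Payload 9.7 kg.
Tool frame: the origin (TCP) lies midway between the tips of the shut fingers; the grasp point (between the pads) lies env.grip_depth behind it (env.grip_depth is the distance from the TCP to the grasp point, in m); z points along the fingers, y is the line along which they close (so a half turn about z gives the same grasp; the last joint's range is limited). The gripper opens to 85 mm and grips with 20 to 120 N. Pads are 22 mm wide; open, the fingers measure 114 mm over their backs; the gripper's body (76 mm by 85 mm) begins 54 mm behind the grasp point. The pads swing forward as they close: fully open they stand 13 mm farther back than shut.
Start: joints at [-1.212, 0.087, 0.176, 1.66, 0, 1.571], TCP at [0.193, -0.515, 0.202] pointing down, gripper open.
Joint ranges: [-3.13, 3.13], [-0.85, 1.81], [-1.15, 1.24], [-2.2, 2.28], [-1.44, 1.52], [-3.14, 3.14]. Speed limits (rad/s): [2.22, 2.22, 2.57, 3.14, 3.14, 3.14].

INTERFACE

Orientations are given as a unit quaternion [w, x, y, z].
In Python, from cell import env gives the robot as it stands. The module is installed in compiled form; this text tells all that it offers.
- The arm moves only by the shell command python3 -m jog 'ROWS'. ROWS is a JSON object whose one key "rows" holds a list that holds one entry, the list of rows, each a list of 5 numbers: the shift along the world's x, y, z in cm, then the turn about the world's z in rad, then the opening, from 0 (shut) to 1 (fully open). A call has 1 to 8 rows; each row is the pose to reach, as a shift and turn from the pose commanded when the call began; what a row does not reach only later rows make up. A row lasts 1/10 s, in which the tool goes at most 50 mm and 8.59 degrees, less where a joint would pass 70% of its speed; a pose out of reach is approached as far as the arm can. A call with a gripper value outside its range is refused whole. The fingers move at their own pace and stop on an object; the grip force is fixed at half the most. Time passes only in rows, so rows that repeat a pose let the fingers close. It gives the time, the measured TCP pose, the force, the opening and the grip force at its end, in the units of the state.
- env.sense(): the state, without advancing time (a new reading comes with each control period).
- env.get_image(name): name is "scene" or "top" or "wrist"; returns the picture (480x640x3 uint8, red, green, blue); there is no depth.
- env.camera_info(name): a dict with "K" (3x3 intrinsics, pixels), "distortion" ([k1, k2, p1, p2, k3] as OpenCV has them; the pictures are not rectified), "R" (3x3) and "t" (3): a world point X has camera coordinates R X + t. Camera axes: x right, y down, z forward; pixel columns grow to the right and rows downward; lengths in m; the calibration is good to about 2 mm. A picture is of the moment at which its call begins: read the wrist's pose just before it. camera_info takes no time and is no camera call; for the wrist camera it gives the pose at the moment of the call.
- env.hand_in(): hands the job in; it is judged then, once.
The state is a dict: "time": time; "joint_positions": joint angles; "joint_velocities": joint speeds; "joint_efforts": joint torques, N m; "position": TCP position; "tool_rot": TCP orientation; "wrist_force": force on the tool from outside, world axes, zero at the start; "wrist_torque": the same for the moment, N m; "finger_gap": finger opening in m; "grip_force": force on a finger pad.
Only numpy, scipy, OpenCV 4.12 (cv2) and the standard library are available. Lean on these libraries where they do the work, as an engineer would, in place of code of your own. Each camera call takes 0.05 s, during which the arm holds its last target. There are 200 camera calls.

TASK

Shut the spares case on the bench: press down on the black rubber pad of its yellow sliding cover and drag the cover gently back towards you until it is fully home against the front wall. Only then push the red-knobbed bolt all the way across to lock it, let go of everything, and leave the other things on the bench as they are.

Things in the scene. Friction and masses are not known exactly. Their poses are not given: they have to be found in the camera images.
- case: Grey steel case fixed on the bench, 345 mm deep (its x) by 170 wide (its y). Origin: bench height, middle of its front face, nearest the robot; x points to its rear, y to its left, z up. Front wall 15 mm thick, 52 high; side walls 15 thick, 66 high, 140 mm apart. Never press on the case or its cover with more than 30 N: the plastic cracks.
- roof_front (a point): Middle of the top front edge of the case's roofed rear part, 95 mm above the bench, at case x = 222 mm; the roof runs on to the rear (123 mm) and hides the cover's rear edge, so the cover is moved only from above.
- cover (a joint): How far the yellow cover (200 x 134 x 6 mm) is open, m: 0 = home at the front wall, up to 0.110 to the rear (case +x). About 5 N of drag; stays where left. On it a black ribbed rubber pad, 45 (x) by 80 (y) by 3 mm, centre at case x = 62 mm + joint value, y = 0. Fingertips grip it with friction of 0.5 or more: 13 to 22 N of press moves it.
- runner_axis (a point): Fixed line across the case (along y), at case x = 16 mm, 44 mm above the bench, about which the cover's runners are tilted: badly packed, they rise or fall to the rear by up to 0.07 rad, unmeasured, to be felt. Level, the pad's top is 53 mm above the bench; so it may be 11 mm higher or lower, and its height changes as the cover slides. Stiff: no spring.
- bolt (a joint): How far the locking bolt is pushed in, in m: 0 = drawn back, 0.030 = all the way across (its stop). It moves along case +y, across the case, into a notch in the cover's edge; about 2 N of drag, stays where it is left.
- bolt_knob (a point): Top of the bolt's red upright knob (14 mm diameter, 34 tall), 83 mm above the bench, at case x = 60 mm, y = -135 mm + bolt joint value; moves with the bolt. Under it, right of the case, a fixed steel block 60 (x) by 70 (y) mm, 41 high, guide lugs to 54 mm, at case x = 30 to 90, y = -160 to -90 mm.
- spray_can: Red-banded spray can, 60 mm diameter, 150 mm tall, standing on the bench near the case; origin at the centre of its underside. Bystander.
- carton: Small cardboard box 80 x 60 x 50 mm on the bench near the case; origin at the centre of its underside. Bystander.
- tape: Orange roll of tape, 90 mm diameter, 24 mm high, lying on the bench near the case; origin at the centre of its underside. Bystander.
Not all that is in view belongs to the job. There is more than one size of the part that bears bolt; the job needs the largest.

How it is judged:
On the way, in this order (a step that is already met when the one before it is completed fails the run):
1. the cover is fully home (within 3 mm) with the bolt still drawn back (value of joint cover below 0.003 m and value of joint bolt below 0.012 m), for 0.2 s.
2. the bolt is pushed across (within 4 mm of its stop) with the cover home (value of joint bolt above 0.026 m and value of joint cover below 0.003 m), for 0.2 s.
At the end, for the whole second after the job is handed in: The cover is home within 3 mm, the bolt is across within 4 mm of its stop, and everything is released (all of step 2); the robot touches nothing.
It fails at once if the case or its cover is pressed with more than 30 N (contact force between any of the arm, the fingers and case above 30 N).
It fails at once if the bolt is pushed in before the cover is home (value of joint bolt above 0.015 m and value of joint cover above 0.006 m).
It fails at once if the spray can, carton or tape is moved by more than 30 mm (distance of any of spray_can, carton, tape from where it was at the start of the episode above 0.03 m).
It also fails if it takes over 51 s, if anything falls off the work surface, if the arm or the gripper's body presses on something with over 40 N, if the wrist force passes 120 N, or if a joint passes its speed limit or range.

## Working session

There is one attempt and no reset: what is moved stays moved. The work goes in short steps, Python scripts to look and compute and a shell command to move; the robot and the scene stay as the last step left them, time stands still between calls to the robot, and variables do not carry over. Pictures are saved under pics/ and viewed, at most 10 in all, crops included, and the job is handed in when it is done.

```bash
mkdir -p pics; python3 - <<'E'
from cell import env
import cv2
for n in("scene","top"):
    cv2.imwrite(f"pics/{n}0.png",env.get_image(n)[:,:,::-1])
s=env.sense();print(s["time"],s["position"],s["tool_rot"],s["wrist_force"],s["finger_gap"],env.grip_depth)
for n in("scene","top"):
    c=env.camera_info(n);print(n,c)
E
```

```text
0.1 [ 0.19303894 -0.51473215  0.20113303] [-6.16745850e-04  9.83953352e-01  1.78424791e-01 -1.19639625e-04] [-0.01122372 -0.20136923 -0.06304099] 0.08554902864957206 0.0187
scene {'K': array([[596.7721805 ,   0.        , 329.62909071],
       [  0.        , 596.7721805 , 238.05390235],
       [  0.        ,   0.        ,   1.        ]]), 'distortion': array([-0.00137201,  0.        ,  0.        ,  0.        ,  0.        ]), 'R': array([[-0.42081024,  0.90711   ,  0.00837793],
       [ 0.75544904,  0.3555374 , -0.55035435],
       [-0.5022106 , -0.22526564, -0.83488916]]), 't': array([ 0.23658641, -0.33500323,  1.65577655])}
top {'K': array([[585.34092288,   0.        , 318.98987028],
       [  0.        , 585.34092288, 243.2622691 ],
       [  0.        ,   0.        ,   1.        ]]), 'distortion': array([0.02365278, 0.        , 0.        , 0.        , 0.        ]), 'R': array([[-0.01615657, -0.99985816, -0.00475562],
       [-0.99106569,  0.0166439 , -0.13233208],
       [ 0.13239246,  0.0025751 , -0.99119403]]), 't': array([-0.01888793,  0.51863764,  1.21959764])}
```

View pics/scene0.png

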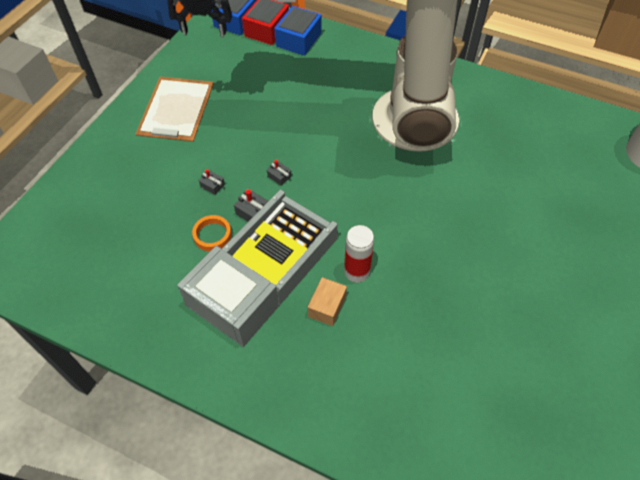

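View pics/top0.png

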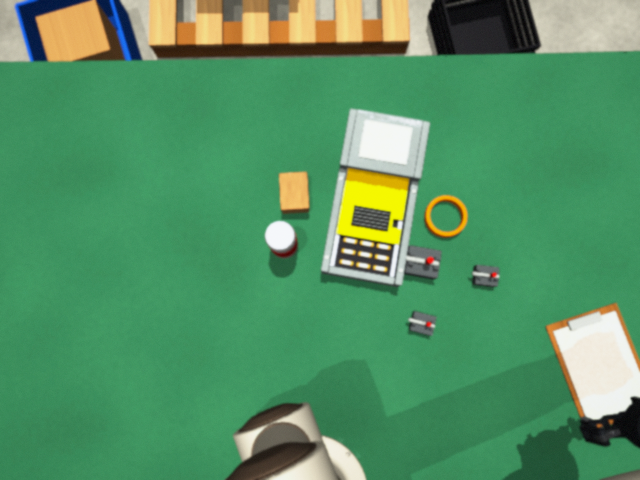

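The scene view shows the case at about (260,260), with its pad at (273,248), the large bolt's knob at (249,196), and the can, carton and tape around it. The top view shows the pad at (371,217) and the knob at (430,261). I'll enlarge both for accurate corners.

```bash
python3 - <<'E'
import cv2,numpy as np
t=cv2.imread("pics/top0.png")[100:295,315:475];s=cv2.imread("pics/scene0.png")[180:345,175:345]
cv2.imwrite("pics/topc.png",cv2.resize(t,None,fx=3,fy=3,interpolation=cv2.INTER_CUBIC))
cv2.imwrite("pics/scenec.png",cv2.resize(s,None,fx=3.5,fy=3.5,interpolation=cv2.INTER_CUBIC))
E
```

```text
(no output)
```

View pics/topc.png

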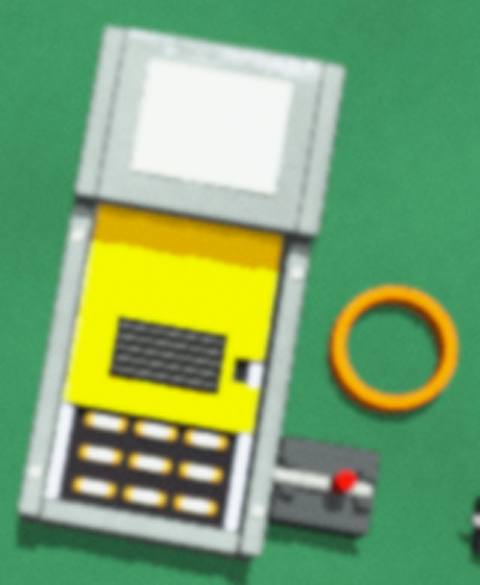

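View pics/scenec.png

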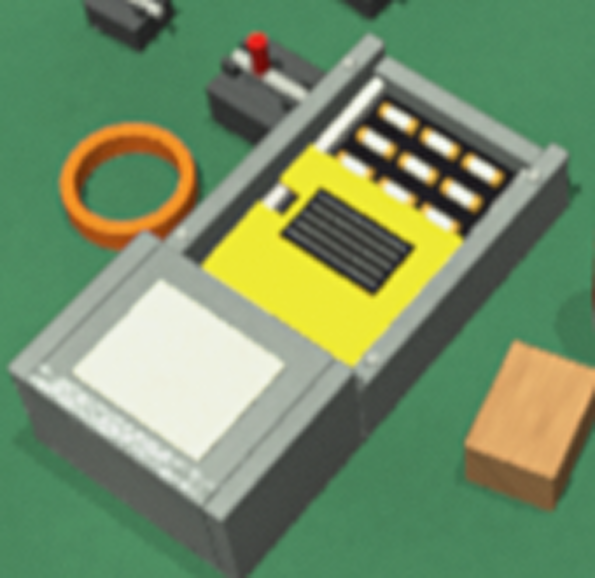

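The crops give the roof corners, pad corners, front wall corners and knob top clearly in both views. I'll fit the case pose, cover opening and tilt, and triangulate the pad and knob.

```bash
cat > h.py <<'E'
import numpy as np,cv2
from cell import env
C={n:env.camera_info(n) for n in("top","scene")}
def proj(n,X):
    c=C[n];return cv2.projectPoints(np.array(X,float).reshape(-1,3),cv2.Rodrigues(c["R"])[0],c["t"],c["K"],c["distortion"])[0][:,0]
def tri(pt,ps):
    u=[cv2.undistortPoints(np.array([[p]],float),C[n]["K"],C[n]["distortion"])[0,0] for n,p in(("top",pt),("scene",ps))]
    P=[np.c_[C[n]["R"],C[n]["t"]] for n in("top","scene")]
    X=cv2.triangulatePoints(P[0],P[1],u[0],u[1])[:,0];return X[:3]/X[3]
E
python3 - <<'E'
from h import *
from scipy.optimize import least_squares
T=lambda u,v:(315+u/3,100+v/3)
S=lambda u,v:(175+u/3.5,180+v/3.5)
# name: case coords (m), top px, scene px
fix={"roofFL":((.222,.085,.095),T(76,195),S(358,375)),"roofFR":((.222,-.085,.095),T(318,237),S(150,235)),
"roofRL":((.345,.085,.095),T(107,27),S(222,515)),"roofRR":((.345,-.085,.095),T(345,66),S(12,369)),
"wallL":((0,.085,.066),T(20,513),S(567,154)),"wallR":((0,-.085,.066),T(260,553),S(370,38))}
pad={"padRL":((.0225,.04),T(119,318),S(373,295)),"padRR":((.0225,-.04),T(227,335),S(281,233)),
"padFR":((-.0225,-.04),T(218,393),S(321,189)),"padFL":((-.0225,.04),T(110,377),S(413,246))}
knob=(T(345,478),S(258,37))
def w(p,X):
    c,s=np.cos(p[2]),np.sin(p[2]);return np.array([p[0]+c*X[0]-s*X[1],p[1]+s*X[0]+c*X[1],X[2]])
def pts(p):
    o=[];q,a,b=p[3:6]
    for X,t,s in fix.values():o.append((w(p,X),t,s))
    for (x,y),t,s in pad.values():
        r=.046+q+x;h=.009
        o.append((w(p,(.016+r*np.cos(a)-h*np.sin(a),y,.044+r*np.sin(a)+h*np.cos(a))),t,s))
    o.append((w(p,(.060,-.135+b,.083)),)+knob)
    return o
def f(p):
    return np.concatenate([np.r_[proj("top",X)[0]-t,proj("scene",X)[0]-s] for X,t,s in pts(p)])
r=least_squares(f,[.5,-.1,-.1,.06,0,0],loss="soft_l1")
print("x,y,yaw,cover,tilt,bolt",r.x.round(4));print(f(r.x).reshape(-1,4).round(1))
cov=np.linalg.inv(r.jac.T@r.jac);print("sd/px",np.sqrt(np.diag(cov)).round(4))
for k,v in {**fix,**pad}.items():print(k,tri(*v[-2:]).round(4))
print("knob",tri(*knob).round(4))
for q in(r.x[3],0):
    print("pad at",q,w(r.x,(.062+q,0,.053+(.046+q)*np.sin(r.x[4]))).round(4))
E
```

```text
x,y,yaw,cover,tilt,bolt [ 0.4401 -0.1137 -0.1908  0.0691 -0.1174  0.0045]
[[-1.1 -0.5 -0.9 -3.3]
 [-0.6 -0.7 -2.2 -3.3]
 [-1.5 -0.7 -0.3  0.2]
 [-0.6 -0.4 -2.1 -1.8]
 [-0.9 -0.1  0.3 -2.1]
 [ 0.1  0.8 -1.1 -3.3]
 [-1.  -0.4 -0.2  0.4]
 [-0.3  0.2 -1.2  0.5]
 [-0.3  0.7 -0.5 -1.2]
 [-1.3 -0.3  0.4 -0.4]
 [-0.5  0.2 -0.6 -0.2]]
sd/px [0.0008 0.001  0.0048 0.0013 0.0213 0.0021]
roofFL [ 0.6755 -0.0728  0.0832]
roofFR [ 0.6421 -0.2394  0.0827]
roofRL [ 0.7938 -0.0975  0.0922]
roofRR [ 0.7629 -0.2622  0.0888]
wallL [ 0.4564 -0.0315  0.0569]
wallR [ 0.4254 -0.1964  0.0559]
padRL [ 0.5974 -0.1048  0.0362]
padRR [ 0.5828 -0.1809  0.0394]
padFR [ 0.541  -0.1733  0.0395]
padFL [ 0.5543 -0.0974  0.0385]
knob [ 0.4743 -0.2531  0.0825]
pad at 0.0691157784982384 [ 0.5689 -0.1385  0.0395]
pad at 0 [ 0.501  -0.1254  0.0476]
```

```bash
python3 -m jog '{"rows":[[[3.5,3.5,0,-0.14,0],[7,7,0,-0.28,0],[10.5,10.5,0,-0.42,0],[14,14,0,-0.549,0],[17.5,17.5,0,-0.549,0],[21,21,0,-0.549,0],[24.5,24.5,0,-0.549,0],[28,28,0,-0.549,0]]]}'
python3 -m jog '{"rows":[[[3.5,3.5,0,0,0],[7,7,0,0,0],[9.5,9.6,0,0,0],[9.5,9.6,0,0,0],[9.5,9.6,0,0,0],[9.5,9.6,0,0,0]]]}'
python3 - <<'E'
from h import *
i=env.camera_info("wrist");s=env.sense()
cv2.imwrite("pics/w1.png",env.get_image("wrist")[:,:,::-1])
np.savez("w1.npz",**{k:np.array(v) for k,v in i.items()})
print(s["time"],s["position"].round(4),s["wrist_force"],i)
# bystander places from top
def plane(p,z):
    c=C["top"];u=cv2.undistortPoints(np.array([[p]],float),c["K"],c["distortion"])[0,0]
    d=c["R"].T@np.r_[u,1];o=-c["R"].T@c["t"];return o+d*(z-o[2])/d[2]
print("can",plane((281,232),.15),"tape",plane((446,216),.024),"carton",plane((294,190),.05))
E
```

```text
time: 0.9
position: [0.4671, -0.2403, 0.2016]
tool_rot: [0.0, 0.995, -0.095, -0.0]
wrist_force: [0.5, -1.2, 0.4]
finger_gap: 0.0001
grip_force: 0.0
time: 1.5
position: [0.5605, -0.1466, 0.2017]
tool_rot: [0.0, 0.995, -0.095, -0.0]
wrist_force: [-0.1, -0.7, 0.0]
finger_gap: -0.0001
grip_force: 0.0
1.5 [ 0.5605 -0.1466  0.2017] [-0.14081182 -0.74524856  0.01647278] {'K': array([[418.02384448,   0.        , 326.1661532 ],
       [  0.        , 418.02384448, 238.95383102],
       [  0.        ,   0.        ,   1.        ]]), 'distortion': array([-0.08403006,  0.        ,  0.        ,  0.        ,  0.        ]), 'R': array([[-1.90427005e-01, -9.81700915e-01,  9.32361035e-04],
       [-9.45767154e-01,  1.83711140e-01,  2.67908022e-01],
       [-2.63176836e-01,  5.01351259e-02, -9.63444042e-01]]), 't': array([-0.03731609,  0.52298941,  0.53233012])}
can [0.52619883 0.04592961 0.15      ] tape [ 0.57467241 -0.30382112  0.024     ] carton [0.6321307  0.02417972 0.05      ]
```

View pics/w1.png

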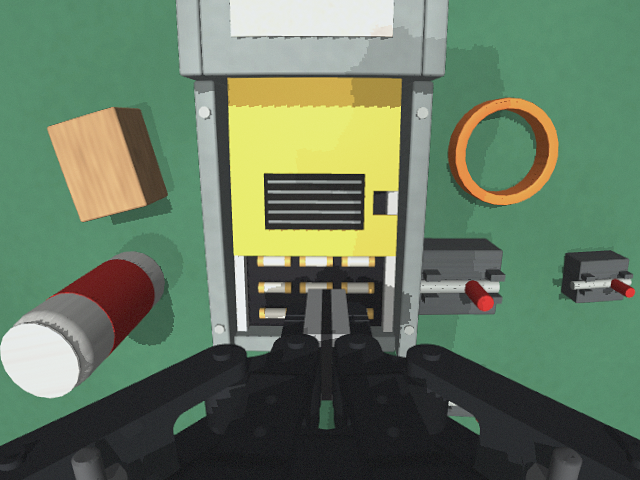

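Wrist view: pad corners (264,174), (364,173), (365,229), (265,229); roof front corners (179,76), (446,76); knob top (485,302). The case edges run parallel to the image axes, so the tool yaw is right. Refit with the third view included.

```bash
python3 - <<'E'
from h import *
from scipy.optimize import least_squares
z=np.load("w1.npz");C["wrist"]={k:z[k] for k in z}
T=lambda u,v:(315+u/3,100+v/3)
S=lambda u,v:(175+u/3.5,180+v/3.5)
D={"roofFL":(T(76,195),S(358,375),(179,76)),"roofFR":(T(318,237),S(150,235),(446,76)),
"padRL":(T(119,318),S(373,295),(264,174)),"padRR":(T(227,335),S(281,233),(364,173)),
"padFR":(T(218,393),S(321,189),(365,229)),"padFL":(T(110,377),S(413,246),(265,229)),
"knob":(T(345,478),S(258,37),(485,302))}
def w(p,X):
    c,s=np.cos(p[2]),np.sin(p[2]);return np.array([p[0]+c*X[0]-s*X[1],p[1]+s*X[0]+c*X[1],X[2]])
def model(p):
    q,a,b=p[3:6];M={"roofFL":(.222,.085,.095),"roofFR":(.222,-.085,.095),"knob":(.060,-.135+b,.083)}
    for k,x,y in(("padRL",.0225,.04),("padRR",.0225,-.04),("padFR",-.0225,-.04),("padFL",-.0225,.04)):
        r=.046+q+x;M[k]=(.016+r*np.cos(a)-.009*np.sin(a),y,.044+r*np.sin(a)+.009*np.cos(a))
    return {k:w(p,v) for k,v in M.items()}
N=("top","scene","wrist")
def tri3(m):
    return least_squares(lambda X:np.concatenate([(proj(n,X)[0]-p)*(1,1,1)[i] for i,(n,p) in enumerate(zip(N,m))]),[.55,-.15,.05]).x
for k,v in D.items():print(k,tri3(v).round(4))
for W in((1,.5,2),(1,0,1),(0,0,1)):
    f=lambda p:np.concatenate([np.concatenate([(proj(n,model(p)[k])[0]-m)*wt for n,m,wt in zip(N,D[k],W)]) for k in D])
    r=least_squares(f,[.44,-.114,-.19,.07,0,0]);p=r.x
    print(W,"x,y,yaw,q,a,b",p.round(4),"rms",np.sqrt((r.fun**2).mean()).round(2))
    print(" pad",w(p,(.062+p[3],0,.053+(.046+p[3])*np.sin(p[4]))).round(4),"home",w(p,(.062,0,.053)).round(4),"knob",w(p,(.06,-.135+p[5],.083)).round(4))
E
```

```text
roofFL [ 0.6764 -0.0713  0.0872]
roofFR [ 0.643  -0.2425  0.0841]
padRL [ 0.5984 -0.1037  0.0382]
padRR [ 0.5838 -0.1819  0.0383]
padFR [ 0.5393 -0.1747  0.0398]
padFL [ 0.5552 -0.0953  0.0426]
knob [ 0.4748 -0.2544  0.0805]
(1, 0.5, 2) x,y,yaw,q,a,b [ 0.4412 -0.1144 -0.1908  0.0684 -0.0993  0.0047] rms 0.94
 pad [ 0.5692 -0.1391  0.0417] home [ 0.502  -0.1261  0.053 ] knob [ 0.4754 -0.2537  0.083 ]
(1, 0, 1) x,y,yaw,q,a,b [ 0.441  -0.1145 -0.1906  0.0684 -0.1022  0.0047] rms 0.52
 pad [ 0.5691 -0.1392  0.0413] home [ 0.5019 -0.1262  0.053 ] knob [ 0.4753 -0.2538  0.083 ]
(0, 0, 1) x,y,yaw,q,a,b [ 0.4412 -0.1144 -0.1908  0.0685 -0.0923  0.0047] rms 0.36
 pad [ 0.5693 -0.1391  0.0424] home [ 0.5021 -0.1261  0.053 ] knob [ 0.4754 -0.2537  0.083 ]
```

```bash
python3 -m jog '{"rows":[[[0.85,0.75,-4,0,0],[0.85,0.75,-8,0,0],[0.85,0.75,-12,0,0],[0.85,0.75,-13.5,0,0],[0.85,0.75,-14.2,0,0],[0.85,0.75,-14.2,0,0],[0.85,0.75,-14.4,0,0],[0.85,0.75,-14.4,0,0]]]}'; python3 -c "
from cell import env;s=env.sense();print(s['position'],s['wrist_force'])"
```

```text
time: 2.35
position: [0.5704, -0.1389, 0.0594]
tool_rot: [0.0, 0.995, -0.095, 0.001]
wrist_force: [0.3, -0.1, 0.2]
finger_gap: -0.0002
grip_force: 0.0
[ 0.57043686 -0.13886178  0.05943665] [ 0.28581599 -0.1311662   0.16383609]
```

```bash
python3 -m jog '{"rows":[[[0,0,-0.1,0,0],[0,0,-0.2,0,0],[0,0,-0.3,0,0],[0,0,-0.4,0,0],[0,0,-0.4,0,0]]]}'; python3 -m jog '{"rows":[[[0,0,-0.1,0,0],[0,0,-0.2,0,0],[0,0,-0.2,0,0]]]}'; python3 -m jog '{"rows":[[[0,0,-0.1,0,0],[0,0,-0.2,0,0],[0,0,-0.2,0,0]]]}'
```

```text
time: 2.85
position: [0.5695, -0.1385, 0.0536]
tool_rot: [-0.0, 0.995, -0.095, -0.0]
wrist_force: [-0.6, 0.4, 0.3]
finger_gap: -0.0002
grip_force: 0.0
time: 3.15
position: [0.5694, -0.1385, 0.0516]
tool_rot: [-0.0, 0.995, -0.095, -0.0]
wrist_force: [-0.1, 0.6, 0.1]
finger_gap: -0.0001
grip_force: 0.0
time: 3.45
position: [0.5695, -0.1386, 0.0496]
tool_rot: [-0.0, 0.995, -0.095, -0.0]
wrist_force: [0.3, -0.4, 0.5]
finger_gap: -0.0
grip_force: 0.0
```

```bash
for k in 1 2 ; do python3 -m jog '{"rows":[[[0,0,-0.05,0,0],[0,0,-0.1,0,0],[0,0,-0.1,0,0]]]}' | egrep 'pos|force:'; done; python3 -m jog '{"rows":[[[0,0,-0.05,0,0],[0,0,-0.05,0,0]]]}'| egrep 'pos|force:'
```

```text
position: [0.5695, -0.1385, 0.0487]
wrist_force: [0.9, -0.1, -0.1]
grip_force: 0.0
position: [0.5695, -0.1385, 0.0477]
wrist_force: [-0.5, 0.1, 0.1]
grip_force: 0.0
position: [0.5695, -0.1385, 0.0472]
wrist_force: [0.2, -0.5, -1.0]
grip_force: 0.0
```

```bash
python3 -m jog '{"rows":[[[0,0,-0.05,0,0],[0,0,-0.05,0,0]]]}'| egrep 'pos|force:'; python3 -m jog '{"rows":[[[0,0,-0.05,0,0],[0,0,-0.05,0,0]]]}'| egrep 'pos|force:'
```

```text
position: [0.5695, -0.1386, 0.0467]
wrist_force: [-0.2, 0.6, -0.4]
grip_force: 0.0
position: [0.5695, -0.1386, 0.0462]
wrist_force: [1.0, -0.3, -0.2]
grip_force: 0.0
```

```bash
python3 -m jog '{"rows":[[[0,0,-0.05,0,0],[0,0,-0.05,0,0]]]}'| egrep 'pos|force:'
```

```text
position: [0.5695, -0.1386, 0.0457]
wrist_force: [-0.9, 0.2, -0.6]
grip_force: 0.0
```

```bash
python3 -m jog '{"rows":[[[0,0,-0.05,0,0],[0,0,-0.05,0,0]]]}'| egrep 'pos|force:'
```

```text
position: [0.5695, -0.1385, 0.0452]
wrist_force: [0.6, -0.1, 0.3]
grip_force: 0.0
```

```bash
python3 -m jog '{"rows":[[[0,0,-0.05,0,0],[0,0,-0.05,0,0]]]}'| egrep 'pos|force:'
```

```text
position: [0.5695, -0.1385, 0.0447]
wrist_force: [0.5, -0.2, 0.2]
grip_force: 0.0
```

```bash
python3 -m jog '{"rows":[[[0,0,-0.05,0,0],[0,0,-0.05,0,0]]]}'| egrep 'pos|force:'
```

```text
position: [0.5695, -0.1385, 0.0442]
wrist_force: [0.1, -0.1, -0.9]
grip_force: 0.0
```

```bash
python3 -m jog '{"rows":[[[0,0,-0.05,0,0],[0,0,-0.05,0,0]]]}'| egrep 'pos|force:'
```

```text
position: [0.5695, -0.1386, 0.0437]
wrist_force: [0.9, -0.2, -0.5]
grip_force: 0.0
```

```bash
python3 -m jog '{"rows":[[[0,0,-0.05,0,0],[0,0,-0.05,0,0]]]}'| egrep 'pos|force:'
```

```text
position: [0.5695, -0.1385, 0.0432]
wrist_force: [-0.2, -0.5, 0.1]
grip_force: 0.0
```

```bash
python3 -m jog '{"rows":[[[0,0,-0.05,0,0],[0,0,-0.05,0,0]]]}'| egrep 'pos|force:'
```

```text
position: [0.5695, -0.1386, 0.0427]
wrist_force: [0.4, 0.4, 0.1]
grip_force: 0.0
```

```bash
python3 -m jog '{"rows":[[[0,0,-0.05,0,0],[0,0,-0.05,0,0]]]}'| egrep 'pos|force:'
```

```text
position: [0.5695, -0.1385, 0.0422]
wrist_force: [-0.1, 0.3, -0.1]
grip_force: 0.0
```

```bash
python3 -m jog '{"rows":[[[0,0,-0.05,0,0],[0,0,-0.05,0,0]]]}'| egrep 'pos|force:'
```

```text
position: [0.5695, -0.1385, 0.0417]
wrist_force: [-0.1, -0.5, -0.5]
grip_force: 0.0
```

```bash
python3 -m jog '{"rows":[[[0,0,-0.05,0,0],[0,0,-0.05,0,0]]]}'| egrep 'pos|force:'; python3 -c "
from cell import env;import cv2
cv2.imwrite('pics/w2.png',env.get_image('wrist')[:,:,::-1])"
```

```text
position: [0.5695, -0.1386, 0.0412]
wrist_force: [-0.4, 0.6, -0.1]
grip_force: 0.0
```

View pics/w2.png

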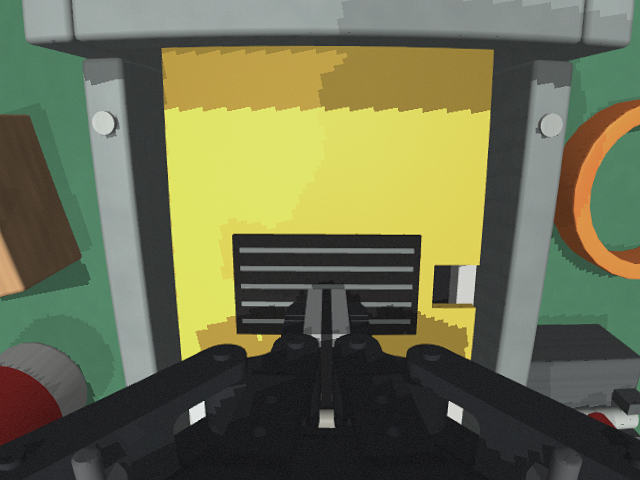

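The fingertips at (325,285) stand over the pad's middle without force yet; pad corners are (233,234), (421,236), (418,334), (236,334). I'll get the pad height from its known size.

```bash
python3 - <<'E'
from h import *
c=env.camera_info("wrist")
obj=np.array([[.0225,.04,0],[.0225,-.04,0],[-.0225,-.04,0],[-.0225,.04,0]])
z=np.load("w1.npz")
for cc,px in((c,[[233,234],[421,236],[418,334],[236,334]]),({k:z[k] for k in z},[[264,174],[364,173],[365,229],[265,229]])):
    ok,r,t=cv2.solvePnP(obj,np.array(px,float),cc["K"],cc["distortion"])
    R=cc["R"].T@cv2.Rodrigues(r)[0];print((cc["R"].T@(t[:,0]-cc["t"])).round(4),"pitch",R[2,0].round(3))
C["wrist"]=c
print("TCP px",proj("wrist",env.sense()["position"]))
E
```

```text
[ 0.57   -0.1389  0.0441] pitch -0.099
[ 0.57   -0.1391  0.0425] pitch -0.298
TCP px [[326.37245646 284.57260109]]
```

```bash
python3 -m jog '{"rows":[[[0,0,-0.05,0,0],[0,0,-0.05,0,0]]]}'| egrep 'pos|force:'
```

```text
position: [0.5695, -0.1386, 0.0407]
wrist_force: [-0.6, -0.3, -1.1]
grip_force: 0.0
```

```bash
python3 -m jog '{"rows":[[[0,0,-0.05,0,0],[0,0,-0.05,0,0]]]}'| egrep 'pos|force:'
```

```text
position: [0.5695, -0.1385, 0.0402]
wrist_force: [0.4, 0.5, -0.7]
grip_force: 0.0
```

```bash
python3 -m jog '{"rows":[[[0,0,-0.05,0,0],[0,0,-0.05,0,0]]]}'| egrep 'pos|force:'
```

```text
position: [0.5695, -0.1385, 0.0397]
wrist_force: [0.1, -0.2, -0.2]
grip_force: 0.0
```

```bash
python3 -m jog '{"rows":[[[0,0,-0.05,0,0],[0,0,-0.05,0,0]]]}'| egrep 'pos|force:'
```

```text
position: [0.5695, -0.1386, 0.0392]
wrist_force: [1.0, -0.2, -0.7]
grip_force: 0.0
```

```bash
python3 -m jog '{"rows":[[[0,0,-0.05,0,0],[0,0,-0.05,0,0]]]}'| egrep 'pos|force:'
```

```text
position: [0.5695, -0.1385, 0.0387]
wrist_force: [-0.6, -0.6, 0.5]
grip_force: 0.0
```

```bash
python3 -c "
from cell import env
s=env.sense();print(s)"
```

```text
{'time': 7.7, 'joint_positions': array([-2.38631762e-01,  1.71697174e-01, -4.52848850e-02,  1.35395708e+00,
        3.02032694e-05,  3.09318986e+00]), 'joint_velocities': array([-6.17252718e-04,  2.50011887e-04, -2.13560612e-04,  2.57811153e-03,
       -1.89537347e-03, -5.24430986e-05]), 'joint_efforts': array([ 8.76898885e-04, -5.74789381e+01,  4.66052985e+01, -1.98383722e-02,
        2.72608740e-04,  1.14860185e-06]), 'position': array([ 0.56951032, -0.1385333 ,  0.03868741]), 'tool_rot': array([-2.51589084e-05,  9.95480024e-01, -9.49711363e-02, -6.85097641e-05]), 'wrist_force': array([-0.55150932, -0.61149256,  0.47072082]), 'wrist_torque': array([ 0.02180621,  0.01237518, -0.04204904]), 'grip_force': 0.0, 'finger_gap': -0.0003577427921857122}
```

```bash
python3 -m jog '{"rows":[[[0,0,-0.04,0,0],[0,0,-0.04,0,0]]]}'| egrep 'pos|force:'
```

```text
position: [0.5695, -0.1386, 0.0384]
wrist_force: [0.0, 0.7, 0.1]
grip_force: 0.0
```

```bash
python3 -m jog '{"rows":[[[0,0,-0.04,0,0],[0,0,-0.04,0,0]]]}'| egrep 'pos|force:'
```

```text
position: [0.5695, -0.1386, 0.0379]
wrist_force: [1.0, 0.5, 0.4]
grip_force: 0.0
```

```bash
python3 -m jog '{"rows":[[[0,0,-0.04,0,0],[0,0,-0.04,0,0]]]}'| egrep 'pos|force:'
```

```text
position: [0.5695, -0.1385, 0.0375]
wrist_force: [-0.3, -0.6, -0.6]
grip_force: 0.0
```

```bash
python3 - <<'E'
from h import *
im=env.get_image("scene")[:,:,::-1]
p=proj("scene",env.sense()["position"])[0];print(p)
x,y=map(int,p);c=im[y-70:y+50,x-70:x+70]
cv2.imwrite("pics/s2.png",cv2.resize(c,None,fx=4.5,fy=4.5,interpolation=cv2.INTER_CUBIC))
E
```

```text
[273.66925975 249.0857963 ]
```

View pics/s2.png

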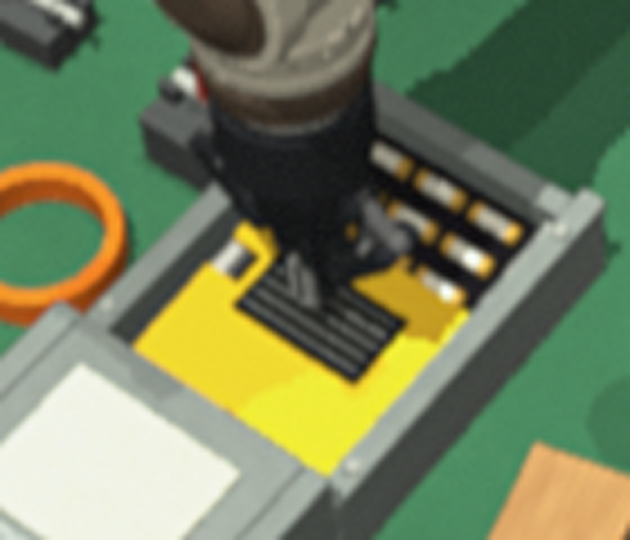

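The tip, at about (312,303) in the crop, still stands a little above the pad's middle (320,314). I'll keep feeling downwards.

```bash
python3 -m jog '{"rows":[[[0,0,-0.05,0,0],[0,0,-0.05,0,0]]]}'| egrep 'pos|t_force:'
```

```text
position: [0.5695, -0.1385, 0.037]
wrist_force: [-0.0, -0.8, -1.0]
```

```bash
python3 -m jog '{"rows":[[[0,0,-0.05,0,0],[0,0,-0.05,0,0]]]}'| egrep 'pos|t_force:'
```

```text
position: [0.5695, -0.1385, 0.0365]
wrist_force: [-0.1, 0.8, 0.3]
```

```bash
python3 -m jog '{"rows":[[[0,0,-0.05,0,0],[0,0,-0.05,0,0]]]}'| egrep 'pos|t_force:'
```

```text
position: [0.5695, -0.1385, 0.036]
wrist_force: [-0.0, 0.4, -0.1]
```

```bash
python3 -m jog '{"rows":[[[0,0,-0.05,0,0],[0,0,-0.05,0,0]]]}'| egrep 'pos|t_force:'
```

```text
position: [0.5695, -0.1385, 0.0355]
wrist_force: [0.4, 0.2, 0.4]
```

```bash
python3 - <<'E'
from h import *
c=env.camera_info("wrist");im=env.get_image("wrist")[:,:,::-1]
cv2.imwrite("pics/w3f.png",im);C["wrist"]=c;P=env.sense()["position"]
for d in(-.01,0,.005,.01):print(d,proj("wrist",P+[0,0,d])[0].round(1))
cv2.imwrite("pics/w3.png",cv2.resize(im[225:355,225:425],None,fx=4,fy=4,interpolation=cv2.INTER_CUBIC))
E
```

```text
-0.01 [326.4 276.5]
0 [326.4 284.6]
0.005 [326.4 289. ]
0.01 [326.4 293.6]
```

View pics/w3.png

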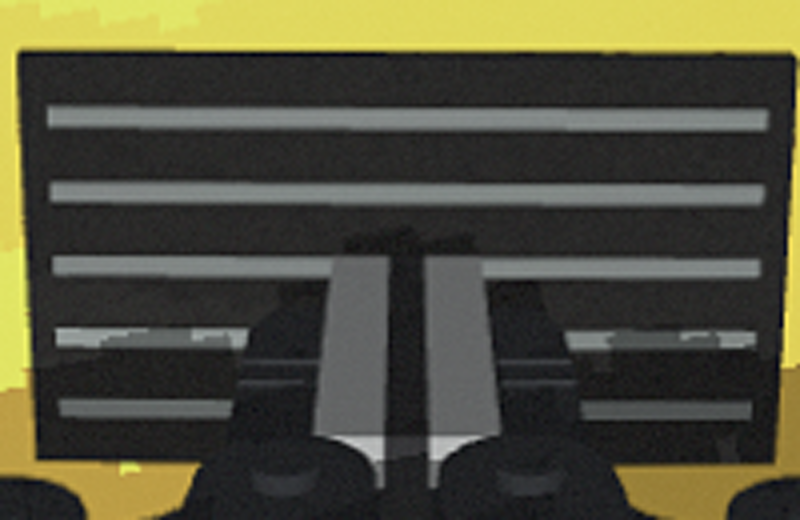

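```bash
python3 - <<'E'
from h import *
from scipy.optimize import least_squares
c=env.camera_info("wrist");C["wrist"]=c;P=env.sense()["position"];print(P)
obj=np.array([[.0225,.04,0],[.0225,-.04,0],[-.0225,-.04,0],[-.0225,.04,0]])
px=np.array([[18,50],[797,54],[775,463],[37,459]])/4+225
ok,r,t=cv2.solvePnP(obj,px,c["K"],c["distortion"])
R=c["R"].T@cv2.Rodrigues(r)[0];print("pad",(c["R"].T@(t[:,0]-c["t"])).round(4),"pitch",R[2,0].round(3))
yaw=-.1908
g=lambda p:(proj("wrist",[[p[0]+np.cos(yaw)*x*np.cos(p[3])-np.sin(yaw)*y,p[1]+np.sin(yaw)*x*np.cos(p[3])+np.cos(yaw)*y,p[2]+np.sin(p[3])*x] for x,y,_ in obj])-px).ravel()
q=least_squares(g,[.57,-.139,.045,0]);print("pad upright fit",q.x.round(4),np.sqrt((q.fun**2).mean()))
for e in(0,.004,.011):
  for d in(0,.005,.01):print("tip edge x+",e,"z+",d,proj("wrist",P+[e*np.cos(yaw),e*np.sin(yaw),d])[0].round(1))
# finger width: left tip edge row 255: x 330..388 and 425..483 (crop) 
E
```

```text
[ 0.5695115  -0.138527    0.03553396]
pad [ 0.57   -0.1387  0.0437] pitch -0.084
pad upright fit [ 0.57   -0.1387  0.0437 -0.0837] 0.4154133488397599
tip edge x+ 0 z+ 0 [326.4 284.6]
tip edge x+ 0 z+ 0.005 [326.4 288.9]
tip edge x+ 0 z+ 0.01 [326.4 293.5]
tip edge x+ 0.004 z+ 0 [326.4 276. ]
tip edge x+ 0.004 z+ 0.005 [326.4 280.2]
tip edge x+ 0.004 z+ 0.01 [326.4 284.6]
tip edge x+ 0.011 z+ 0 [326.4 260.8]
tip edge x+ 0.011 z+ 0.005 [326.4 264.6]
tip edge x+ 0.011 z+ 0.01 [326.4 268.6]
```

```bash
python3 -m jog '{"rows":[[[0,0,-0.05,0,0],[0,0,-0.05,0,0]]]}'| egrep 'pos|t_force:'
```

```text
position: [0.5695, -0.1386, 0.035]
wrist_force: [-0.7, 0.8, 0.2]
```

```bash
python3 -m jog '{"rows":[[[0,0,-0.05,0,0],[0,0,-0.05,0,0]]]}'| egrep 'pos|t_force:'
```

```text
position: [0.5695, -0.1385, 0.0345]
wrist_force: [0.1, -0.8, 0.1]
```

```bash
python3 -m jog '{"rows":[[[0,0,-0.05,0,0],[0,0,-0.05,0,0]]]}'| egrep 'pos|t_force:'
```

```text
position: [0.5695, -0.1385, 0.034]
wrist_force: [-1.0, -0.0, 0.0]
```

```bash
python3 -m jog '{"rows":[[[0,0,-0.05,0,0],[0,0,-0.05,0,0]]]}'| egrep 'time|pos|t_force:'
```

```text
time: 10.0
position: [0.5695, -0.1385, 0.0335]
wrist_force: [-0.1, 0.3, 0.7]
```

```bash
python3 -m jog '{"rows":[[[0,0,-0.05,0,0],[0,0,-0.05,0,0]]]}'| egrep 'pos|t_force:'
```

```text
position: [0.5695, -0.1385, 0.033]
wrist_force: [-0.6, -0.4, 0.1]
```

```bash
python3 -m jog '{"rows":[[[0,0,-0.05,0,0],[0,0,-0.05,0,0]]]}'| egrep 'pos|t_force:'
```

```text
position: [0.5695, -0.1385, 0.0325]
wrist_force: [0.6, 0.4, -0.0]
```

```bash
python3 -m jog '{"rows":[[[0,0,-0.05,0,0],[0,0,-0.05,0,0]]]}'| egrep 'pos|t_force:'
```

```text
position: [0.5695, -0.1385, 0.032]
wrist_force: [-0.9, 0.3, 1.0]
```

```bash
python3 -m jog '{"rows":[[[0,0,-0.05,0,0],[0,0,-0.05,0,0]]]}'| egrep 'time|pos|t_force:'
```

```text
time: 10.8
position: [0.5695, -0.1385, 0.0315]
wrist_force: [-0.3, -0.8, -0.5]
```

```bash
python3 -m jog '{"rows":[[[0,0,-0.05,0,0],[0,0,-0.05,0,0]]]}'| egrep 'pos|t_force:'
```

```text
position: [0.5695, -0.1385, 0.031]
wrist_force: [0.4, 0.6, -0.2]
```

```bash
python3 -m jog '{"rows":[[[0,0,-0.05,0,0],[0,0,-0.05,0,0]]]}'| egrep 'pos|t_force:'
```

```text
position: [0.5695, -0.1385, 0.0305]
wrist_force: [0.3, -0.5, -0.0]
```

```bash
python3 -m jog '{"rows":[[[0,0,-0.05,0,0],[0,0,-0.05,0,0]]]}'| egrep 'pos|t_force:'
```

```text
position: [0.5695, -0.1386, 0.03]
wrist_force: [-0.2, -0.5, 0.2]
```

```bash
python3 -m jog '{"rows":[[[0,0,-0.05,0,0],[0,0,-0.05,0,0]]]}'| egrep 'time|pos|t_force:'; python3 - <<'E'
from h import *
c=env.camera_info("wrist");im=env.get_image("wrist")[:,:,::-1];s=env.get_image("scene")[:,:,::-1]
cv2.imwrite("pics/w4f.png",im)
a=cv2.resize(im[215:345,225:425],(600,390),interpolation=cv2.INTER_CUBIC)
b=cv2.resize(s[220:262,240:310],(350,210),interpolation=cv2.INTER_CUBIC)
o=np.zeros((600,600,3),np.uint8);o[:390]=a;o[390:600,:350]=b
cv2.imwrite("pics/w4.png",o)
E
```

```text
time: 11.6
position: [0.5695, -0.1385, 0.0295]
wrist_force: [-0.4, 0.1, 0.6]
```

View pics/w4.png

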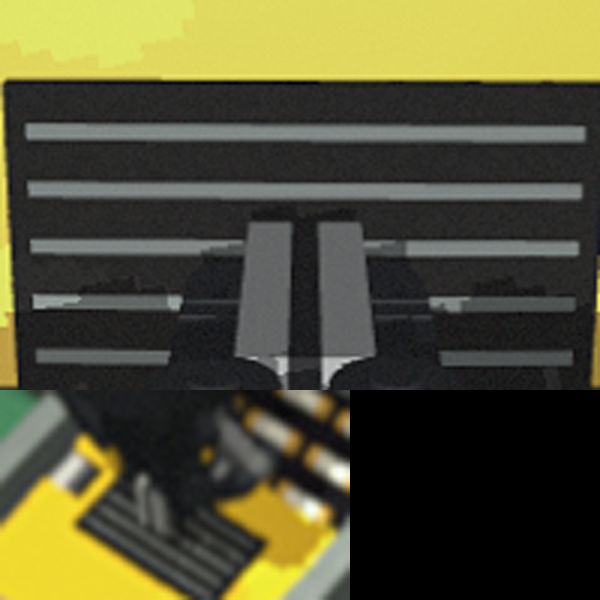

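The tip in both insets is still clear of the pad. The wrist and scene sight lines together suggest a gap of about 10 mm, although the reported TCP says it should be touching. So I'll go on by force, with a stop after each small typed step.

```bash
cat > ok.py <<'E'
import sys
from cell import env
s=env.sense();f=s["wrist_force"];print(s["time"],s["position"].round(4),f.round(1))
sys.exit(bool(f[2]>2.5))
E
J="python3 -m jog"; c(){ python3 ok.py; }
$J '{"rows":[[[0,0,-0.05,0,0],[0,0,-0.05,0,0]]]}' >/dev/null && c && $J '{"rows":[[[0,0,-0.05,0,0],[0,0,-0.05,0,0]]]}' >/dev/null && c && $J '{"rows":[[[0,0,-0.05,0,0],[0,0,-0.05,0,0]]]}' >/dev/null && c && $J '{"rows":[[[0,0,-0.05,0,0],[0,0,-0.05,0,0]]]}' >/dev/null && c && $J '{"rows":[[[0,0,-0.05,0,0],[0,0,-0.05,0,0]]]}' >/dev/null && c && $J '{"rows":[[[0,0,-0.05,0,0],[0,0,-0.05,0,0]]]}' >/dev/null && c && $J '{"rows":[[[0,0,-0.05,0,0],[0,0,-0.05,0,0]]]}' >/dev/null && c && $J '{"rows":[[[0,0,-0.05,0,0],[0,0,-0.05,0,0]]]}' >/dev/null && c
```

```text
11.9 [ 0.5695 -0.1386  0.029 ] [ 0.3 -0.3  0.1]
12.1 [ 0.5695 -0.1385  0.0285] [-0.5  0.4  0.3]
12.3 [ 0.5695 -0.1386  0.028 ] [-0.4 -0.9 -0.2]
12.5 [ 0.5695 -0.1386  0.0275] [-0.1 -1.1  0.1]
12.7 [ 0.5695 -0.1385  0.027 ] [-0.   0.6  0.2]
12.9 [ 0.5695 -0.1385  0.0265] [-0.2 -0.3  0.5]
13.1 [ 0.5695 -0.1386  0.026 ] [ 0.4 -0.3 -0.3]
13.3 [ 0.5695 -0.1385  0.0255] [-0.3 -0.2 -0.1]
```

```bash
J="python3 -m jog"; c(){ python3 ok.py; }
$J '{"rows":[[[0,0,-0.05,0,0],[0,0,-0.05,0,0]]]}' >/dev/null && c && $J '{"rows":[[[0,0,-0.05,0,0],[0,0,-0.05,0,0]]]}' >/dev/null && c && $J '{"rows":[[[0,0,-0.05,0,0],[0,0,-0.05,0,0]]]}' >/dev/null && c && $J '{"rows":[[[0,0,-0.05,0,0],[0,0,-0.05,0,0]]]}' >/dev/null && c && $J '{"rows":[[[0,0,-0.05,0,0],[0,0,-0.05,0,0]]]}' >/dev/null && c && $J '{"rows":[[[0,0,-0.05,0,0],[0,0,-0.05,0,0]]]}' >/dev/null && c && $J '{"rows":[[[0,0,-0.05,0,0],[0,0,-0.05,0,0]]]}' >/dev/null && c && $J '{"rows":[[[0,0,-0.05,0,0],[0,0,-0.05,0,0]]]}' >/dev/null && c
python3 - <<'E'
from h import *
im=env.get_image("wrist")[:,:,::-1]
cv2.imwrite("pics/w5f.png",im)
E
```

```text
13.5 [ 0.5695 -0.1385  0.025 ] [ 0.2 -0.2  0.8]
13.7 [ 0.5695 -0.1386  0.0245] [0.6 0.8 0.7]
13.9 [ 0.5695 -0.1386  0.024 ] [0.3 0.3 0.2]
14.1 [ 0.5695 -0.1385  0.0235] [ 0.4 -0.6  0.2]
14.3 [ 0.5695 -0.1386  0.023 ] [-0.7  1.1  0.3]
14.5 [ 0.5695 -0.1386  0.0225] [ 0.4  0.2 -0.2]
14.7 [ 0.5695 -0.1385  0.022 ] [-0.2 -0.4 -0.6]
14.9 [ 0.5695 -0.1385  0.0215] [-0.3 -0.3 -0. ]
```

```bash
J="python3 -m jog"; c(){ python3 ok.py; }
$J '{"rows":[[[0,0,-0.05,0,0],[0,0,-0.05,0,0]]]}' >/dev/null && c && $J '{"rows":[[[0,0,-0.05,0,0],[0,0,-0.05,0,0]]]}' >/dev/null && c && $J '{"rows":[[[0,0,-0.05,0,0],[0,0,-0.05,0,0]]]}' >/dev/null && c && $J '{"rows":[[[0,0,-0.05,0,0],[0,0,-0.05,0,0]]]}' >/dev/null && c && $J '{"rows":[[[0,0,-0.05,0,0],[0,0,-0.05,0,0]]]}' >/dev/null && c && $J '{"rows":[[[0,0,-0.05,0,0],[0,0,-0.05,0,0]]]}' >/dev/null && c && $J '{"rows":[[[0,0,-0.05,0,0],[0,0,-0.05,0,0]]]}' >/dev/null && c && $J '{"rows":[[[0,0,-0.05,0,0],[0,0,-0.05,0,0]]]}' >/dev/null && c
python3 - <<'E'
from h import *
im=env.get_image("wrist")[:,:,::-1];s=env.get_image("scene")[:,:,::-1]
a=cv2.resize(im[215:375,205:445],(600,400),interpolation=cv2.INTER_CUBIC)
b=cv2.resize(s[215:265,240:310],(280,200),interpolation=cv2.INTER_CUBIC)
o=np.zeros((600,600,3),np.uint8);o[:400]=a;o[400:600,:280]=b
cv2.imwrite("pics/w6.png",o)
E
```

```text
15.15 [ 0.5695 -0.1385  0.021 ] [ 0.5  1.1 -0.3]
15.35 [ 0.5695 -0.1385  0.0205] [-0.5  0.7 -0.2]
15.55 [ 0.5695 -0.1386  0.02  ] [-0.  -0.1  1.1]
15.75 [ 0.5695 -0.1385  0.0195] [ 0.5 -0.2 -0. ]
15.95 [ 0.5695 -0.1385  0.019 ] [-0.1  0.3  0.3]
16.15 [ 0.5695 -0.1385  0.0185] [-0.5  0.1 -0.6]
16.35 [ 0.5695 -0.1385  0.018 ] [-1.1  0.4 -0.3]
16.55 [ 0.5695 -0.1385  0.0175] [-1.  -0.2 -0.6]
```

View pics/w6.png

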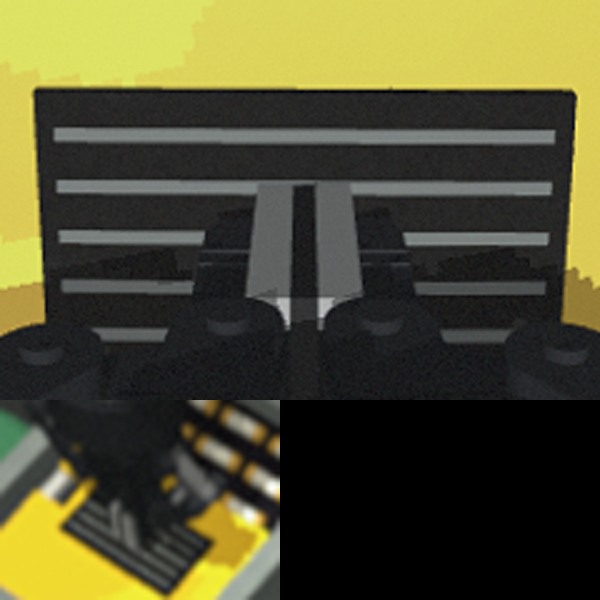

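The shadow at the tip has gone and the tip sits at rib 2 (y≈288), so contact is close. That was my last picture. From here on I use force and numbers only, with finer steps.

```bash
J="python3 -m jog"; c(){ python3 ok.py; }
$J '{"rows":[[[0,0,-0.03,0,0],[0,0,-0.03,0,0]]]}' >/dev/null && c && $J '{"rows":[[[0,0,-0.03,0,0],[0,0,-0.03,0,0]]]}' >/dev/null && c && $J '{"rows":[[[0,0,-0.03,0,0],[0,0,-0.03,0,0]]]}' >/dev/null && c && $J '{"rows":[[[0,0,-0.03,0,0],[0,0,-0.03,0,0]]]}' >/dev/null && c && $J '{"rows":[[[0,0,-0.03,0,0],[0,0,-0.03,0,0]]]}' >/dev/null && c && $J '{"rows":[[[0,0,-0.03,0,0],[0,0,-0.03,0,0]]]}' >/dev/null && c && $J '{"rows":[[[0,0,-0.03,0,0],[0,0,-0.03,0,0]]]}' >/dev/null && c && $J '{"rows":[[[0,0,-0.03,0,0],[0,0,-0.03,0,0]]]}' >/dev/null && c
```

```text
16.85 [ 0.5695 -0.1386  0.0173] [ 0.3  1.  -0.1]
17.05 [ 0.5695 -0.1385  0.0169] [ 0.4  0.6 -0.6]
17.25 [ 0.5695 -0.1385  0.0166] [-0.4 -0.5 -0.2]
17.45 [ 0.5695 -0.1386  0.0164] [-0.8 -0.6  0.4]
17.65 [ 0.5696 -0.1386  0.0163] [-0.2 -0.3  2.1]
17.85 [ 0.5696 -0.1386  0.0162] [-1.7 -0.5  4.8]
```

Contact at a TCP reading of 0.0164. The contact stiffness is about 9 N per mm, which is gentle. Next I press to about 16 N.

```bash
python3 -m jog '{"rows":[[[0,0,-0.06,0,0],[0,0,-0.06,0,0]]]}'| egrep 'time|pos|t_force:'; python3 ok.py && echo
```

```text
time: 18.05
position: [0.5697, -0.1386, 0.0161]
wrist_force: [-2.5, 0.6, 8.3]
18.05 [ 0.5697 -0.1386  0.0161] [-2.5  0.6  8.3]
```

```bash
python3 -m jog '{"rows":[[[0,0,-0.04,0,0],[0,0,-0.04,0,0]]]}'| egrep 'time|pos|t_force:'
```

```text
time: 18.25
position: [0.5699, -0.1386, 0.0161]
wrist_force: [-4.2, 2.2, 11.3]
```

```bash
python3 -m jog '{"rows":[[[-0.1,0.02,-0.04,0,0],[-0.2,0.04,-0.04,0,0],[-0.3,0.06,-0.04,0,0],[-0.3,0.06,-0.04,0,0]]]}'| egrep 'time|pos|t_force:'
```

```text
time: 18.65
position: [0.5688, -0.1384, 0.0162]
wrist_force: [5.3, -0.3, 8.7]
```

```bash
python3 -m jog '{"rows":[[[0,0,-0.07,0,0],[0,0,-0.07,0,0]]]}'| egrep 'time|pos|t_force:'
```

```text
time: 18.85
position: [0.5689, -0.1384, 0.0161]
wrist_force: [3.5, -0.0, 12.9]
```

```bash
python3 -m jog '{"rows":[[[-0.1,0.02,0,0,0],[-0.2,0.04,0,0,0],[-0.3,0.06,0.01,0,0],[-0.3,0.06,0.01,0,0]]]}'| egrep 'time|pos|t_force:'
```

```text
time: 19.25
position: [0.5664, -0.1379, 0.0163]
wrist_force: [5.0, -0.1, 11.2]
```

```bash
python3 -m jog '{"rows":[[[-0.2,0.04,-0.05,0,0],[-0.4,0.08,-0.03,0,0],[-0.6,0.12,-0.02,0,0],[-0.6,0.12,-0.02,0,0]]]}'| egrep 'time|pos|t_force:'
```

```text
time: 19.65
position: [0.5606, -0.1368, 0.0166]
wrist_force: [4.4, -0.5, 15.8]
```

```bash
python3 - <<'E'
from h import *
s=env.get_image("top")
# yellow/tray boundary motion: area of yellow in top, and pad front edge
z=cv2.imread("pics/top0.png")[:,:,::-1]
for im in(z,s):
    h=cv2.cvtColor(np.ascontiguousarray(im),cv2.COLOR_RGB2HSV)
    m=((h[...,0]>24)&(h[...,0]<34)&(h[...,1]>150)&(h[...,2]>90)); m[:, :330]=0; m[:,420:]=0
    ys,xs=np.nonzero(m);print(m.sum(),ys.max(),np.percentile(ys,99), [ (x,np.nonzero(m[:,x])[0].max()) for x in (345,350,392,396)])
E
```

```text
2860 256 242.0 [(345, np.int64(236)), (350, np.int64(236)), (392, np.int64(244)), (396, np.int64(243))]Traceback (most recent call last):
  File "<stdin>", line 8, in <module>
    return umr_maximum(a, axis, None, out, keepdims, initial, where)
ValueError: zero-size array to reduction operation maximum which has no identity
```

Force is 15.8 N down with 4.4 N of drag, so the pad is held and the cover slides. The slope felt so far is about 0.06. Continue in chunks.

```bash
python3 -m jog '{"rows":[[[-0.25,0.05,0.015,0,0],[-0.5,0.1,0.03,0,0],[-0.75,0.15,0.045,0,0],[-1,0.2,0.06,0,0],[-1.25,0.24,0.075,0,0],[-1.25,0.24,0.075,0,0]]]}'| egrep 'time|pos|t_force:'
```

```text
time: 20.3
position: [0.5482, -0.1344, 0.0175]
wrist_force: [4.3, -0.3, 15.5]
```

```bash
python3 - <<'E'
from h import *
s=env.sense();cam=env.camera_info("wrist");C["wrist"]=cam
im=env.get_image("wrist")
p=np.array([.441,-.1145]);yaw=-.1908;c,sn=np.cos(yaw),np.sin(yaw)
# profile along case x on cover at y=+.035 (left of fingers): find pad rear edge (yellow->black)
prev=None
xs=np.arange(.08,.19,.0005);a=-.07
for y in(.034,-.034):
    X=[[p[0]+c*x-sn*y,p[1]+sn*x+c*y,.053+(x-.016)*a] for x in xs]
    uv=proj("wrist",X).round().astype(int)
    g=np.array([im[v,u].astype(int) if 0<=v<480 and 0<=u<640 else [0,0,0] for u,v in uv])
    ye=(g[:,0]>130)&(g[:,2]<110)
    i=np.nonzero(ye)[0];print(y,"first yellow (pad rear edge) case x",xs[i[0]],"-> q",xs[i[0]]-.0845)
E
```

```text
0.034 first yellow (pad rear edge) case x 0.13300000000000006 -> q 0.04850000000000006
-0.034 first yellow (pad rear edge) case x 0.13250000000000006 -> q 0.048000000000000057
```

The cover follows: q ≈ 0.048. Force is steady, slope 0.07.

```bash
python3 -m jog '{"rows":[[[-0.3,0.06,0.02,0,0],[-0.6,0.12,0.04,0,0],[-0.9,0.17,0.065,0,0],[-1.2,0.23,0.085,0,0],[-1.5,0.29,0.105,0,0],[-1.8,0.35,0.125,0,0],[-2,0.385,0.14,0,0],[-2,0.385,0.14,0,0]]]}'| egrep 'time|pos|t_force:'
```

```text
time: 21.15
position: [0.5282, -0.1304, 0.0189]
wrist_force: [4.0, -0.1, 15.8]
```

```bash
python3 -m jog '{"rows":[[[-0.3,0.06,0.02,0,0],[-0.6,0.12,0.04,0,0],[-0.9,0.17,0.065,0,0],[-1.2,0.23,0.085,0,0],[-1.5,0.29,0.105,0,0],[-1.8,0.35,0.125,0,0],[-2,0.385,0.14,0,0],[-2,0.385,0.14,0,0]]]}'| egrep 'time|pos|t_force:'
```

```text
time: 21.95
position: [0.5083, -0.1265, 0.0202]
wrist_force: [4.7, 0.6, 15.7]
```

```bash
cat > q.py <<'E'
from h import *
C["wrist"]=env.camera_info("wrist");im=env.get_image("wrist")
p=np.array([.441,-.1145]);yaw=-.1908;c,sn=np.cos(yaw),np.sin(yaw)
xs=np.arange(.065,.19,.0005);a=-.07
for y in(.034,-.034):
    X=[[p[0]+c*x-sn*y,p[1]+sn*x+c*y,.053+(x-.016)*a] for x in xs]
    uv=proj("wrist",X).round().astype(int)
    g=np.array([im[v,u].astype(int) if 0<=v<480 and 0<=u<640 else [0,0,0] for u,v in uv])
    i=np.nonzero((g[:,0]>130)&(g[:,2]<110))[0];print(y,"q",xs[i[0]]-.0845)
E
python3 q.py
```

```text
0.034 q 0.008000000000000021
-0.034 q 0.0075000000000000205
```

```bash
python3 -m jog '{"rows":[[[-0.2,0.04,0.015,0,0],[-0.4,0.08,0.03,0,0],[-0.5,0.1,0.035,0,0],[-0.5,0.1,0.035,0,0]]]}'| egrep 'time|pos|t_force:'
```

```text
time: 22.4
position: [0.5034, -0.1255, 0.0205]
wrist_force: [6.4, 1.5, 14.2]
```

```bash
python3 -m jog '{"rows":[[[-0.1,0.02,0.007,0,0],[-0.2,0.04,0.014,0,0],[-0.2,0.04,0.014,0,0]]]}'| egrep 'time|pos|t_force:'
```

```text
time: 22.7
position: [0.5019, -0.1253, 0.0207]
wrist_force: [6.9, 0.8, 13.5]
```

```bash
python3 -m jog '{"rows":[[[-0.1,0.02,0.007,0,0],[-0.15,0.03,0.01,0,0],[-0.15,0.03,0.01,0,0]]]}'| egrep 'time|pos|t_force:'; python3 q.py
```

```text
time: 23.0
position: [0.5006, -0.1251, 0.0208]
wrist_force: [8.6, -0.7, 12.7]
0.034 q 0.0020000000000000157
-0.034 q 0.0015000000000000152
```

```bash
python3 -m jog '{"rows":[[[0,0,-0.06,0,0],[-0.1,0.02,-0.055,0,0],[-0.2,0.04,-0.05,0,0],[-0.2,0.04,-0.05,0,0]]]}'| egrep 'time|pos|t_force:';python3 q.py
```

```text
time: 23.45
position: [0.4991, -0.1249, 0.0208]
wrist_force: [9.1, -1.9, 15.9]
0.034 q 0.0020000000000000157
-0.034 q 0.0015000000000000152
```

The finger moved on 1.5 mm while the pad stayed put, so the cover is against the front wall. Lift off and go beside the knob. The physical tip sits about 29 mm above the TCP reading, as contact with the pad showed.

```bash
python3 -m jog '{"rows":[[[0,0,0.3,0,0],[0,0,2,0,0],[0,0,5,0,0],[0,0,8,0,0],[0,0,8,0,0]]]}'| egrep 'time|pos|t_force:'; python3 q.py
python3 - <<'E'
from h import *
C["wrist"]=env.camera_info("wrist");im=env.get_image("wrist")
h=cv2.cvtColor(im,cv2.COLOR_RGB2HSV)
m=(((h[...,0]<6)|(h[...,0]>174))&(h[...,1]>150)&(h[...,2]>80)).astype(np.uint8)
n,l,st,ce=cv2.connectedComponentsWithStats(m)
for k in range(1,n):
    if st[k,4]>30:print(st[k],ce[k].round(1))
print(proj("wrist",[[.4754,-.2537,.083],[.4754,-.2537,.049],[.4745,-.2583,.083]]).round(1))
E
```

```text
time: 24.0
position: [0.4962, -0.1244, 0.101]
wrist_force: [-0.5, -0.4, 0.6]
0.034 q 0.0010000000000000148
-0.034 q 0.0010000000000000148
[   0  206   86   70 3599] [ 34.  234.7]
[ 552  234   53   41 1034] [581.5 253.2]
[  0 283  10  45  63] [  5.8 303.9]
[[593.6 261.6]
 [557.8 242.6]
 [602.3 261.5]]
```

```bash
python3 -m jog '{"rows":[[[-0.8,-4.5,0,0,0],[-1.6,-9,0,0,0],[-2.4,-13.5,0,0,0],[-2.8,-16.9,0,0,0],[-2.8,-16.9,0,0,0],[-2.8,-16.9,0,0,0]]]}'| egrep 'time|pos|t_force:'
python3 -m jog '{"rows":[[[0,0,-2,0,0],[0,0,-4,0,0],[0,0,-5.5,0,0],[0,0,-6.5,0,0],[0,0,-6.8,0,0],[0,0,-6.8,0,0]]]}'| egrep 'time|pos|t_force:'
```

```text
time: 24.7
position: [0.4656, -0.293, 0.0955]
wrist_force: [0.4, -0.4, 0.0]
time: 25.3
position: [0.4666, -0.2926, 0.0292]
wrist_force: [0.4, 0.5, -0.1]
```

```bash
python3 -m jog '{"rows":[[[0.1,0,0.4,0,0],[0.2,0.5,0.4,0,0],[0.3,1,0.4,0,0],[0.3,1,0.4,0,0]]]}'| egrep 'time|pos|t_force:'
python3 -m jog '{"rows":[[[0.1,0.5,0,0,0],[0.2,1,0,0,0],[0.2,1,0,0,0]]]}'| egrep 'time|pos|t_force:'
```

```text
time: 25.7
position: [0.4699, -0.2824, 0.0336]
wrist_force: [0.4, -0.3, -0.2]
time: 26.0
position: [0.4716, -0.2724, 0.0332]
wrist_force: [0.1, 0.7, -0.4]
```

```bash
python3 -m jog '{"rows":[[[0.1,0.5,0,0,0],[0.1,0.5,0,0,0]]]}'| egrep 'time|pos|t_force:'
```

```text
time: 26.2
position: [0.4726, -0.2676, 0.0332]
wrist_force: [-0.4, -0.3, 0.6]
```

```bash
python3 -m jog '{"rows":[[[0.1,0.5,0,0,0],[0.1,0.5,0,0,0]]]}'| egrep 'time|pos|t_force:'
```

```text
time: 26.4
position: [0.4736, -0.2625, 0.0332]
wrist_force: [-0.5, -1.0, 0.0]
```

```bash
python3 -m jog '{"rows":[[[0.1,0.5,0,0,0],[0.1,0.5,0,0,0]]]}'| egrep 'time|pos|t_force:'; python3 - <<'E'
from h import *
for n in("wrist","top","scene"):
    C[n]=env.camera_info(n);h=cv2.cvtColor(env.get_image(n),cv2.COLOR_RGB2HSV)
    m=(((h[...,0]<6)|(h[...,0]>174))&(h[...,1]>150)&(h[...,2]>80)).astype(np.uint8)
    k,l,st,ce=cv2.connectedComponentsWithStats(m)
    print(n,[st[i].tolist() for i in range(1,k) if st[i,4]>8],proj(n,[[.4754,-.2537,.083],[.4754+.0057,-.2537+.0295,.083]]).round(1).tolist())
E
```

```text
time: 26.6
position: [0.4746, -0.2575, 0.0332]
wrist_force: [0.3, -1.5, -0.7]
wrist [[616, 284, 24, 27, 375], [244, 286, 47, 70, 2059]] [[314.8, 341.3], [222.9, 340.8]]
top [] [[429.7, 259.0], [415.2, 256.5]]
scene [[275, 160, 3, 8, 20], [206, 170, 4, 7, 18], [251, 193, 7, 12, 58], [345, 252, 27, 24, 409]] [[247.7, 190.6], [257.5, 196.6]]
```

```bash
python3 -m jog '{"rows":[[[0.1,0.5,0,0,0],[0.1,0.5,0,0,0]]]}'| egrep 'time|pos|t_force:'
```

```text
time: 26.95
position: [0.4756, -0.2526, 0.0332]
wrist_force: [0.7, -0.2, 0.3]
```

```bash
python3 -m jog '{"rows":[[[0.1,0.5,0,0,0],[0.1,0.5,0,0,0]]]}'| egrep 'time|pos|t_force:'
```

```text
time: 27.15
position: [0.4765, -0.2481, 0.0332]
wrist_force: [-1.3, -3.5, -0.6]
```

```bash
python3 -m jog '{"rows":[[[0.06,0.3,0,0,0],[0.06,0.3,0,0,0]]]}'| egrep 'time|pos|t_force:'; python3 - <<'E'
from h import *
for n in("wrist","scene"):
    h=cv2.cvtColor(env.get_image(n),cv2.COLOR_RGB2HSV)
    m=(((h[...,0]<6)|(h[...,0]>174))&(h[...,1]>150)&(h[...,2]>80)).astype(np.uint8)
    k,l,st,ce=cv2.connectedComponentsWithStats(m)
    print(n,[st[i].tolist() for i in range(1,k) if st[i,4]>8])
E
```

```text
time: 27.35
position: [0.4766, -0.2476, 0.0334]
wrist_force: [-3.3, -16.6, -2.9]
wrist [[635, 282, 5, 12, 47], [247, 286, 45, 70, 1917]]
scene [[275, 160, 3, 8, 19], [206, 170, 4, 7, 18], [254, 195, 7, 12, 58], [345, 252, 27, 24, 410]]
```

```bash
python3 - <<'E'
from h import *
def c(im,w):
    h=cv2.cvtColor(np.ascontiguousarray(im),cv2.COLOR_RGB2HSV)
    m=(((h[...,0]<6)|(h[...,0]>174))&(h[...,1]>150)&(h[...,2]>80)).astype(np.uint8)
    k,l,st,ce=cv2.connectedComponentsWithStats(m)
    return [(st[i].tolist(),ce[i].round(2)) for i in range(1,k) if 8<st[i,4]<120]
print(c(cv2.imread("pics/scene0.png")[:,:,::-1],0));print(c(env.get_image("scene"),0))
e=lambda b:[.4754+.1896*b,-.2537+.9819*b,.07]
print(proj("scene",[e(0),e(.02),e(.025),e(.03)]).round(2)-proj("scene",[e(0)]))
E
```

```text
[([275, 160, 3, 8, 18], array([276.11, 163.06])), ([206, 170, 4, 7, 18], array([207.33, 172.72])), ([245, 190, 7, 11, 47], array([248.47, 194.45]))]
[([275, 160, 3, 8, 19], array([276.05, 163.37])), ([206, 170, 4, 7, 19], array([207.42, 172.84])), ([254, 195, 7, 12, 58], array([257.07, 199.93]))]
[[-7.83677049e-04  1.22982892e-03]
 [ 6.49921632e+00  3.97122983e+00]
 [ 8.13921632e+00  4.97122983e+00]
 [ 9.76921632e+00  5.97122983e+00]]
```

```bash
python3 -m jog '{"rows":[[[0.02,0.1,0,0,0],[0.02,0.1,0,0,0],[0.02,0.1,0,0,0]]]}'| egrep 'time|pos|t_force:'
python3 -m jog '{"rows":[[[-0.05,-0.3,0,0,0],[-0.2,-1,0,0,0],[-0.4,-2,0,0,0],[-0.6,-3,0,0,0],[-0.6,-3,2,0,0],[-0.6,-3,6,0,0],[-0.6,-3,10,0,0],[-0.6,-3,10,0,0]]]}'| egrep 'time|pos|t_force:'
python3 -m jog '{"rows":[[[-4,0,0,0,0],[-8,0,0,0,0],[-12,0,0,0,0],[-14,0,0,0,0],[-14,0,0,0,0],[-14,0,0,0,0]]]}'| egrep 'time|pos|t_force:'
python3 - <<'E'
from h import *
from scipy.optimize import least_squares
a={};
for n in("top","scene","wrist"):
    C[n]=env.camera_info(n);im=env.get_image(n);cv2.imwrite(f"pics/end_{n}.png",im[:,:,::-1]);h=cv2.cvtColor(im,cv2.COLOR_RGB2HSV)
    m=(((h[...,0]<6)|(h[...,0]>174))&(h[...,1]>150)&(h[...,2]>80)).astype(np.uint8)
    k,l,st,ce=cv2.connectedComponentsWithStats(m);print(n,[(st[i].tolist(),ce[i].round(1)) for i in range(1,k) if st[i,4]>8])
e=lambda b:[.4754+.1896*b,-.2537+.9819*b,.083]
for n in C:print(n,proj(n,[e(-.0047),e(0),e(.0253)]).round(1).tolist())
im0=cv2.imread("pics/top0.png")
h=cv2.cvtColor(im0,cv2.COLOR_BGR2HSV);m=(((h[...,0]<6)|(h[...,0]>174))&(h[...,1]>150)&(h[...,2]>80)).astype(np.uint8)
k,l,st,ce=cv2.connectedComponentsWithStats(m);print("top0",[(st[i].tolist(),ce[i].round(1)) for i in range(1,k) if st[i,4]>8])
E
```

```text
time: 27.8
position: [0.4766, -0.2474, 0.0334]
wrist_force: [-4.5, -21.8, -2.6]
time: 28.6
position: [0.4733, -0.2756, 0.139]
wrist_force: [0.2, -0.4, 0.3]
time: 29.2
position: [0.3314, -0.2743, 0.1332]
wrist_force: [0.8, -0.4, 0.6]
top [([274, 252, 7, 3, 10], array([277.6, 253.1])), ([413, 255, 7, 7, 39], array([415.9, 257.8])), ([491, 272, 5, 5, 19], array([493.1, 274.4]))]
scene [([283, 3, 6, 10, 38], array([285.4,   7. ])), ([275, 160, 3, 8, 18], array([276.1, 163.1])), ([206, 170, 4, 7, 19], array([207.4, 172.8])), ([254, 195, 7, 12, 53], array([257.3, 200. ])), ([345, 252, 27, 24, 411], array([357.4, 265.2]))]
wrist [([177, 0, 26, 14, 153], array([189.4,   5.8])), ([475, 0, 28, 25, 413], array([488.1,  11.8])), ([278, 212, 17, 21, 258], array([286. , 222.3]))]
top [[432.0, 259.4], [429.7, 259.0], [417.5, 256.9]]
scene [[246.2, 189.7], [247.7, 190.6], [256.0, 195.6]]
wrist [[238.5, -19.7], [228.9, -19.5], [177.8, -17.7]]
top0 [([274, 251, 16, 4, 26], array([281.6, 253. ])), ([426, 257, 8, 7, 42], array([429.2, 260.1])), ([491, 272, 5, 5, 19], array([493.1, 274.4])), ([426, 322, 5, 5, 20], array([428.1, 323.9]))]
```

The bolt met a hard stop: 21.8 N of push moved it no further. The views show it shifted about 27.5 mm from a slightly advanced start. The cover stopped moving under 9 N of pull, against 5 N of drag. The arm is clear, so I'm handing in.

```bash
python3 -c "
from cell import env;print(env.hand_in())"
```

```text
the job is handed in; nothing more can be done
None
```

I dragged the cover home against the front wall, then pushed the bolt across to its hard stop, let go of everything, drew the arm clear and handed the job in at about 29 s; hand-in gave no verdict, so the result rests on force readings and camera measurements.

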